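# Clear, load and lock the sample-store drawer

## Robot

A 6-joint arm with a two-finger parallel gripper is mounted at the origin on the work surface. World frame = base frame: x ahead of the robot, y to its left, z up, the work surface at z = 0. Lengths are in m, angles in rad, forces in N, time in s.
With the tool pointing down it reaches from about 0.375 to 0.975 m from the base axis. Payload 3.8 kg.
Tool frame: the origin (TCP) lies between the finger pads; the fingertips stand 8 mm ahead of it and the grasp point (between the pads) lies 11 mm behind it (tcp_to_tips is the distance from the TCP to the fingertips, in m); z points along the fingers, y is the line along which they close (so a half turn about z gives the same grasp; the last joint's range is limited). The gripper opens to 85 mm and grips with 20 to 120 N. Pads are 22 mm wide; open, the fingers measure 114 mm over their backs; the gripper's body (76 mm by 85 mm) begins 54 mm behind the grasp point. The pads swing forward as they close: fully open they stand 13 mm farther back than shut.
Start: joints at [-1.29, 0.264, 1.604, -0, 1.274, -0.037], TCP at [0.211, -0.641, 0.239] pointing down, gripper open.
Joint ranges: [-2.63, 2.63], [-0.94, 2.18], [0.31, 2.57], [-1.31, 4.45], [0, 2.66], [-2.55, 2.55]. Speed limits (rad/s): [2.57, 2.57, 3.14, 3.14, 3.14, 3.14].

## Interface

Orientations are given as a rotation vector (axis times angle).
In Python, from workcell import * gives the robot as it stands.
- The arm moves only by the tool move_arm, never from a script. Its argument "series" is one flat list of numbers, 7 for each row, row after row: the finger opening in cm, from 0 to 8.54, then the shift along the tool's x, y, z in cm, then the turn, a rotation vector about the tool's x, y, z in degrees. A call has 1 to 5 rows; each row shifts and turns the commanded pose from where the row before left it, along the tool's axes as they then stand; what a row does not reach is not made up. A row lasts 1/8 s, in which the tool goes at most 62.5 mm and 10.7 degrees, less where a joint would pass 70% of its speed; a pose out of reach is approached as far as the arm can. A call is refused whole if a number of a shift passes 6.25 or a number of a turn 10.7, either way. A call with a gripper value outside its range is refused whole. The fingers move at their own pace and stop on an object; "grip_force" is the grip in N (left out, the last holds). Time passes only in rows, so rows that do not move let the fingers close. It gives the time, the measured TCP pose, the force, the opening and the grip force at its end, in the units of the state.
- read_state(): the state, without advancing time (a new reading comes with each control period).
- read_camera(name): name is "scene" or "top" or "wrist"; returns the picture (384x512x3 uint8, red, green, blue); there is no depth.
- calibration(name): a dict with "camera_matrix" (3x3 intrinsics, pixels), "k1" (the pictures are not rectified: a ray, as slopes to the right and down, at radius r is drawn at 1 + k1 r^2 times it, then the intrinsics apply), "rvec" (rotation vector, rad) and "tvec" (3), from world to camera coordinates, as OpenCV has them. Camera axes: x right, y down, z forward; pixel columns grow to the right and rows downward; lengths in m; the calibration is good to about 2 mm. A picture is of the moment at which its call begins: read the wrist's pose just before it. calibration takes no time and is no camera call; for the wrist camera it gives the pose at the moment of the call.
- finish_job(): hands the job in; it is judged then, once.
The state is a dict: "time": time; "q": joint angles; "joint_vel": joint speeds; "joint_torque": joint torques, N m; "tool_pos": TCP position; "tcp_rot": TCP orientation; "wrist_force": force on the tool from outside, world axes, zero at the start; "torque": the same for the moment, N m; "width": opening from 0.0 (shut) to 1.0 (fully open); "grip_force": force on a finger pad.
Only numpy, scipy, OpenCV 4.12 (cv2) and the standard library are available. Lean on these libraries where they do the work, as an engineer would, in place of code of your own. Each camera call takes 0.05 s, during which the arm holds its last target. There are 200 camera calls.

## Task

First take the two reagent jars that were left in the open sample drawer and stand them upright in the grey jar tray. Then stand every steel sample cup from the bench upright on the drawer's floor, slide the drawer fully shut, and lock it by dropping the lock pin from its rest down through the ear of the store and the drawer's lug until it is fully home. Do not knock over the jars or disturb the other things on the bench.

Things in the scene. Friction and masses are not known exactly. Their poses are not given: they have to be found in the camera images.
- store: fixed low sample-store housing of grey sheet steel, 160 deep (x) x 274 wide (y) x 60 high, open towards the robot (its own -x side), on which side its drawer slides out; origin under its centre. Roof underside is 52 above the bench. A flat steel ear, 46 x 46 x 8, sticks out of its +y side, level with the roof top (z 52 to 60), with a vertical lock hole through it
- drawer (a joint): travel of the shallow drawer along the store's own -x: 0 = fully shut (hard stop), 0.14 = fully open. At the start 0.13 to 0.14 (wide open, its whole floor clear of the roof). Slides with about 1.5 N friction plus light damping (8 N per m/s) and stays where it is left
- drawer_floor (a point): middle of the drawer's inner floor, 8 above the bench; axes as the store's. Moves with the drawer. Inner room 132 (x) x 248 (y), thin walls whose tops are 32 above the floor (40 above the bench), open on top; the front panel is 44 high, 12 thick, its outer face at x = -80 from here
- drawer_handle (a point): middle of the drawer's steel bar handle, a round bar about 10 thick and 110 long along the store's y, 35 in front of the front panel, 26 above the bench. Pushing the bar or the panel along the store's +x shuts the drawer
- lock_hole (a point): centre of the top mouth of the vertical hole in the store's fixed ear, 60 above the bench; hole 13 across, right through the 8 thick ear. Axes as the store's
- lug_hole (a point): centre of the top mouth of the vertical hole in the drawer's own steel lug, which sits behind the +y end of the drawer front and moves with the drawer; 36 above the bench, hole 15 across, lug 8 thick, free space below. With the drawer fully shut it lies straight below the lock hole, 24 lower
- pin: loose steel lock pin standing upright in its rest: a shank 10 across and 42 long with a tapered foot, then a flange 26 across and 5 thick, then a dark knob 18 across and 30 long to grip (47 to 77 above the foot). Origin at the centre of the foot, z up along the pin. Fully home in the lock, its flange rests on the ear and its foot is 42 below the ear's top
- pin_rest: fixed black plastic block 44 x 44 x 46 high with a vertical hole 14 across, in which the pin stands (flange on the block's top, foot 4 above the bench); origin under its centre
- jar_wide: amber reagent jar with white lid, a plain cylinder 52 across, 100 high; origin at the centre of its underside. Too tall to go under the store's roof. Starts standing in the drawer
- jar_tall: amber reagent jar with white lid, a plain cylinder 44 across, 120 high; origin at the centre of its underside. Too tall to go under the store's roof. Starts standing in the drawer
- jar_tray_in (a point): centre of the inner floor of the fixed shallow grey jar tray at the robot's left, 162 (x) x 122 (y) inside, walls 16 high outside, floor about 4 above the bench; its axes are those of the tray, long side along x
- cup0: steel sample cup, a plain disc 38 across and 24 high with a dark window on top; origin at the centre of its underside, z up. Stands on the bench at the robot's right; 3 to 5 of them are present
- cup1: steel sample cup, a plain disc 38 across and 24 high with a dark window on top; origin at the centre of its underside, z up. Stands on the bench at the robot's right; 3 to 5 of them are present
- cup2: steel sample cup, a plain disc 38 across and 24 high with a dark window on top; origin at the centre of its underside, z up. Stands on the bench at the robot's right; 3 to 5 of them are present
- cup3: steel sample cup, a plain disc 38 across and 24 high with a dark window on top; origin at the centre of its underside, z up. Stands on the bench at the robot's right; 3 to 5 of them are present
- cup4: steel sample cup, a plain disc 38 across and 24 high with a dark window on top; origin at the centre of its underside, z up. Stands on the bench at the robot's right; 3 to 5 of them are present
- vial: bystander: small clear vial with white lid, 30 across, 50 high, standing; origin under its centre
- brush: bystander: brush 120 long lying on the bench, origin near its middle
- spatula: bystander: spatula 170 long lying on the bench, origin near its middle
- beaker: bystander: glass beaker, 60 across, 70 high; origin under its centre
- film_carton: bystander: cardboard carton 80 x 100 x 60 high; origin under its centre
- film_roll: bystander: white film roll standing on end, 70 across, 40 high; origin under its centre
Mind the look-alikes: they are no part of the job. What is shaped like the cup2 but orange or yellow is not meant.

How it is judged:
By the outcome, as a careful person would: the job done as asked, in the order asked, and still so for the second after the job is handed in, with the robot touching nothing.
Of cup0, cup1, cup2, cup3, cup4 only 3 to 5 are there at a start; the rules pass over those that are not, and their reading is None.
At some moment in a run one of cup0, cup1, cup2, cup3, cup4 may be knocked a few centimetres aside while the robot is not near it.
It also fails if it takes over 210 s, if anything falls off the work surface, if the arm or the gripper's body presses on something with over 40 N, if the wrist force passes 120 N, or if a joint passes its speed limit or range.

## Working session

There is one attempt and no reset: what is moved stays moved. The work goes in short steps, Python scripts to look and compute and a tool call to move; the robot and the scene stay as the last step left them, time stands still between calls to the robot, and variables do not carry over. Pictures are saved under pics/ and viewed, at most 14 in all, crops included, and the job is handed in when it is done.

Besides the shell and the picture viewer there is one more tool, called by a JSON object that holds its "op" and its "data". move_arm: Moves the arm, as the interface text tells. Its arguments: {"type":"object","properties":{"series":{"type":"array"},"grip_force":{"type":"number"}},"required":["series"]}

```bash
mkdir -p pics; ls; cat > h.py <<'E'
import numpy as np, cv2
from workcell import *
from scipy.spatial.transform import Rotation as R
def ray(name,px,cal=None):
    c=cal or calibration(name); K=np.array(c["camera_matrix"],float)
    d=np.array([(px[0]-K[0,2])/K[0,0],(px[1]-K[1,2])/K[1,1]]); u=d.copy()
    for _ in range(30): u=d/(1+c["k1"]*(u@u))
    Rm=R.from_rotvec(np.ravel(c["rvec"])).as_matrix(); t=np.ravel(c["tvec"])
    return -Rm.T@t, Rm.T@np.array([u[0],u[1],1])
def at(name,px,z,cal=None):
    o,d=ray(name,px,cal); return (o+d*(z-o[2])/d[2])[:2]
def proj(name,P,cal=None):
    c=cal or calibration(name); K=np.array(c["camera_matrix"],float)
    p=R.from_rotvec(np.ravel(c["rvec"])).apply(np.atleast_2d(P))+np.ravel(c["tvec"])
    u=p[:,:2]/p[:,2:]; u=u*(1+c["k1"]*(u**2).sum(1))[:,None]
    return u*[K[0,0],K[1,1]]+[K[0,2],K[1,2]]
def save(name,f,crop=None,size=(800,600)):
    im=read_camera(name)[:,:,::-1]
    if crop: x0,y0,x1,y1=crop; im=im[y0:y1,x0:x1]
    cv2.imwrite("pics/"+f,cv2.resize(im,size,interpolation=cv2.INTER_CUBIC))
E
python3 - <<'E'
from h import *
save("top","top1.png");save("scene","sc1.png")
s=read_state();print(s["time"],s["tool_pos"],s["tcp_rot"])
for n in("top","scene","wrist"):
    print(n,{k:np.round(v,3).tolist() for k,v in calibration(n).items()})
E
```

```text
pics
0.1 [ 0.21072079 -0.64058333  0.23809114] [-3.10003243e+00 -4.96803338e-01  4.47570783e-04]
top {'camera_matrix': [[461.108, 0.0, 258.113], [0.0, 461.108, 190.159], [0.0, 0.0, 1.0]], 'k1': -0.185, 'rvec': [2.099, -2.14, 0.195], 'tvec': [0.053, 0.526, 1.378]}
scene {'camera_matrix': [[443.118, 0.0, 249.258], [0.0, 443.118, 191.473], [0.0, 0.0, 1.0]], 'k1': 0.045, 'rvec': [1.449, 2.402, -0.663], 'tvec': [0.228, -0.396, 1.492]}
wrist {'camera_matrix': [[264.814, 0.0, 255.1], [0.0, 264.814, 195.922], [0.0, 0.0, 1.0]], 'k1': -0.043, 'rvec': [-2.325, 1.68, 0.276], 'tvec': [-0.674, -0.042, 0.381]}
```

View pics/top1.png

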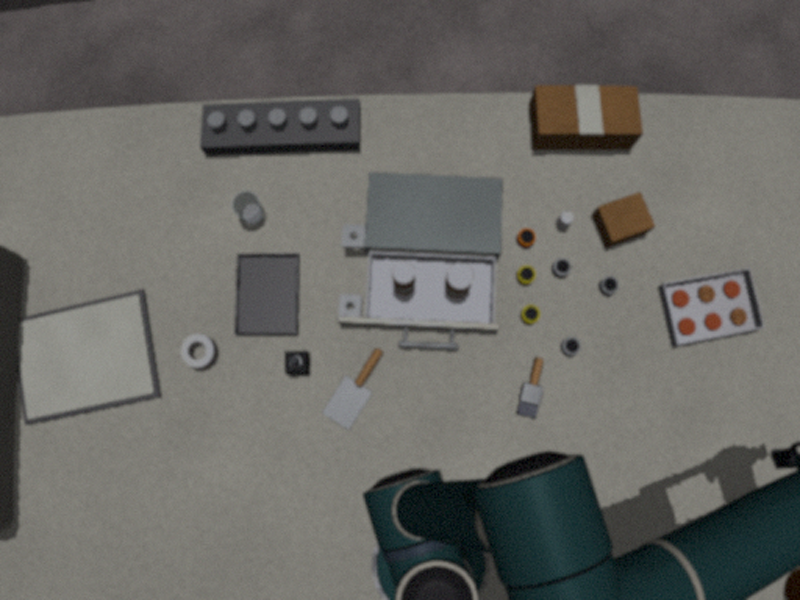

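View pics/sc1.png

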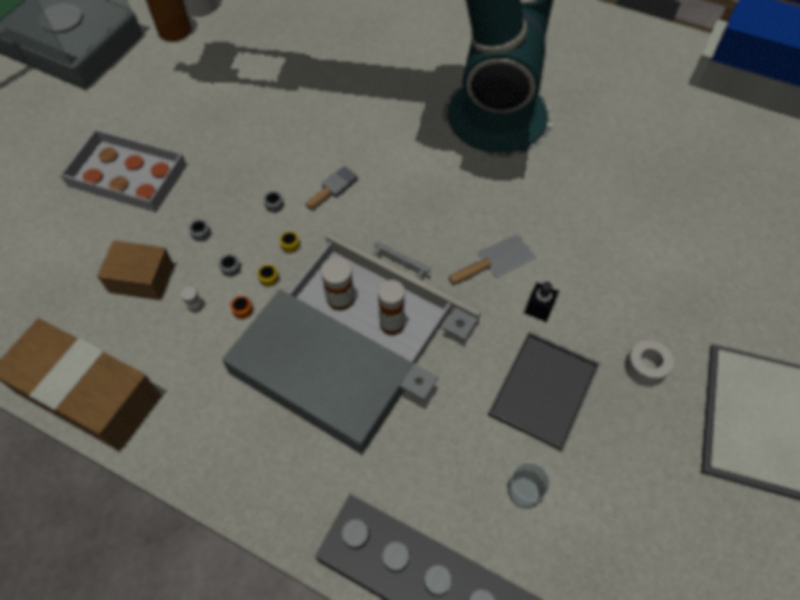

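The top view shows three steel cups at (562,267), (609,285) and (571,346). The yellow and orange look-alikes are left of them at x≈528. The jars are in the drawer at (403,275) and (459,278), the tray at (268,294) and the pin rest at (297,362).

```bash
python3 - <<'E'
from h import *
save("top","t2.png",(145,100,345,250))
save("top","t3.png",(310,130,430,220))
E
```

```text
(no output)
```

View pics/t2.png

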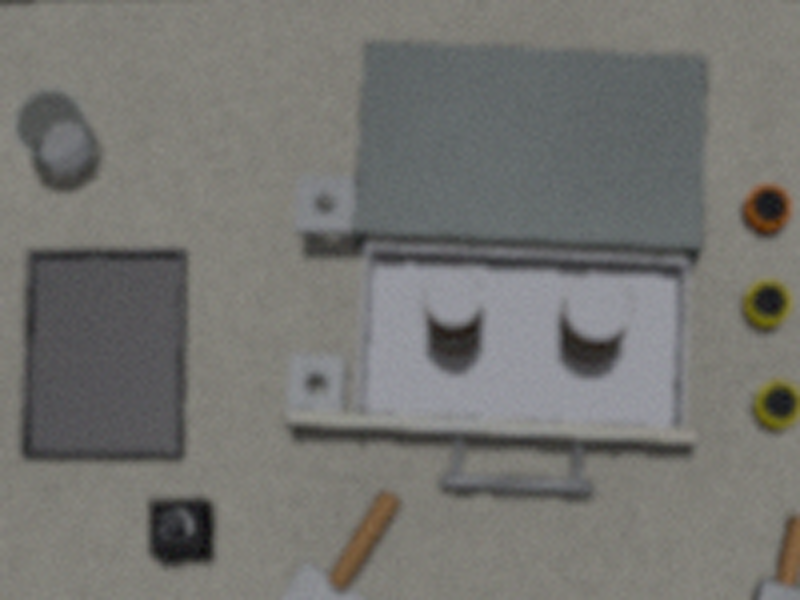

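View pics/t3.png

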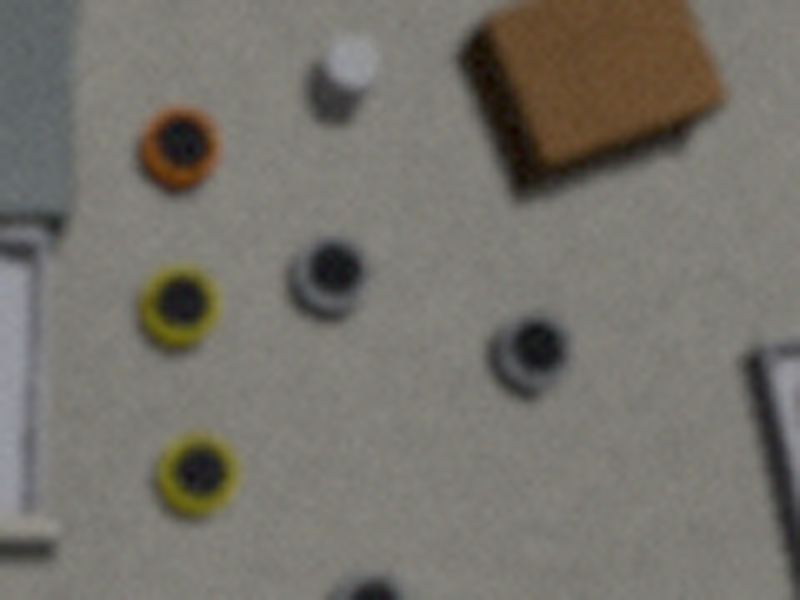

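t2 shows the lock hole at (325,203), the lug hole at (317,381), the jar bases at (455,347) and (590,346), and the pin at (180,525). t3 shows cup tops at (335,269), (540,346) and (373,600).

```bash
python3 - <<'E'
from h import *
a=lambda x,y:(145+x/4,100+y/4); b=lambda x,y:(310+x*.15,130+y*.15)
for n,p,z in [("lock",a(325,203),.06),("lug",a(317,381),.036),("r1",a(365,43),.06),("r2",a(707,58),.06),("r3",a(698,250),.06),("r4",a(355,233),.06),
 ("tall",a(455,347),.008),("wide",a(590,346),.008),("knob",a(178,522),.08),("rest",a(182,530),.046),("t1",a(30,252),.016),("t2",a(187,252),.016),("t3",a(184,457),.016),("t4",a(25,457),.016),
 ("A",b(335,269),.024),("B",b(540,346),.024),("C",b(373,600),.024),("vial",b(352,62),.05),("yel1",b(183,300),.024),("yel2",b(200,471),.024),("front1",a(290,418),.044),("front2",a(693,437),.044),("h1",a(455,486),.031),("h2",a(590,490),.031),("spatend",a(390,495),.01)]:
    print(n,np.round(at("top",p,z),4))
s=read_state();c=calibration("wrist")
Rw=R.from_rotvec(s["tcp_rot"]).as_matrix();Rc=R.from_rotvec(np.ravel(c["rvec"])).as_matrix()
print(Rw.round(3)); o=-Rc.T@np.ravel(c["tvec"]);print("cam in tool",(Rw.T@(o-s["tool_pos"])).round(3),(Rw.T@Rc.T).round(3))
E
```

```text
lock [0.6526 0.1399]
lug [0.5154 0.1487]
r1 [0.785  0.1075]
r2 [ 0.7671 -0.1658]
r3 [ 0.6088 -0.1507]
r4 [0.6278 0.1166]
tall [0.5459 0.0404]
wide [ 0.5445 -0.0675]
knob [0.402  0.2505]
rest [0.3993 0.2526]
t1 [0.63   0.3839]
t2 [0.6268 0.255 ]
t3 [0.4601 0.2559]
t4 [0.4622 0.3838]
A [ 0.5898 -0.286 ]
B [ 0.5501 -0.3843]
C [ 0.4294 -0.2946]
vial [ 0.6855 -0.2953]
yel1 [ 0.5758 -0.2112]
yel2 [ 0.4928 -0.2151]
front1 [0.4852 0.1692]
front2 [ 0.464  -0.1424]
h1 [0.4314 0.0424]
h2 [ 0.4261 -0.0622]
spatend [0.4279 0.0937]
[[ 0.95   0.312 -0.   ]
 [ 0.312 -0.95   0.001]
 [ 0.    -0.002 -1.   ]]
cam in tool [ 0.082 -0.    -0.135] [[ 0.001 -0.948 -0.317]
 [ 1.     0.001  0.001]
 [-0.    -0.317  0.948]]
```

{"op": "move_arm", "data": {"series": [8.5,0,0,0,0,0,9.1,8.5,0,0,0,0,0,9.1,8.5,0,0,0,0,0,0]}}

```text
time: 0.57
tool_pos: [0.2109, -0.641, 0.239]
tcp_rot: [-3.141, -0.003, 0.0]
wrist_force: [0.2, 0.4, -0.4]
width: 0.996
grip_force: 0.0
```

{"op": "move_arm", "data": {"series": [8.5,2.6,-5.25,-0.1,0,0,0,8.5,2.6,-5.25,-0.1,0,0,0,8.5,2.6,-5.25,-0.1,0,0,0,8.5,2.6,-5.25,-0.1,0,0,0,8.5,2.6,-5.25,-0.1,0,0,0]}}

```text
time: 1.2
tool_pos: [0.3414, -0.3769, 0.2444]
tcp_rot: [3.141, 0.005, 0.001]
wrist_force: [0.5, 0.3, 0.5]
width: 0.999
grip_force: 0.0
```

{"op": "move_arm", "data": {"series": [8.5,2.6,-5.25,-0.1,0,0,0,8.5,2.6,-5.25,-0.1,0,0,0,8.5,2.6,-5.25,-0.1,0,0,0,8.5,2.6,-5.25,-0.1,0,0,0,8.5,2.6,-5.25,-0.1,0,0,0]}}

```text
time: 1.82
tool_pos: [0.4714, -0.1144, 0.2496]
tcp_rot: [3.141, 0.006, 0.002]
wrist_force: [0.3, -0.9, -1.0]
width: 0.993
grip_force: 0.0
```

{"op": "move_arm", "data": {"series": [8.5,2.6,-5.25,-0.1,0,0,0,8.5,2.6,-5.25,-0.1,0,0,0,8.5,0,0,0,0,0,0,8.5,0,0,0,0,0,0]}}

```text
time: 2.33
tool_pos: [0.5225, -0.0112, 0.251]
tcp_rot: [3.141, 0.005, -0.001]
wrist_force: [-0.8, -0.4, 0.5]
width: 0.994
grip_force: 0.0
```

```bash
python3 - <<'E'
from h import *
save("wrist","w1.png")
np.save("calw1.npy",calibration("wrist"),allow_pickle=True)
E
```

```text
(no output)
```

View pics/w1.png

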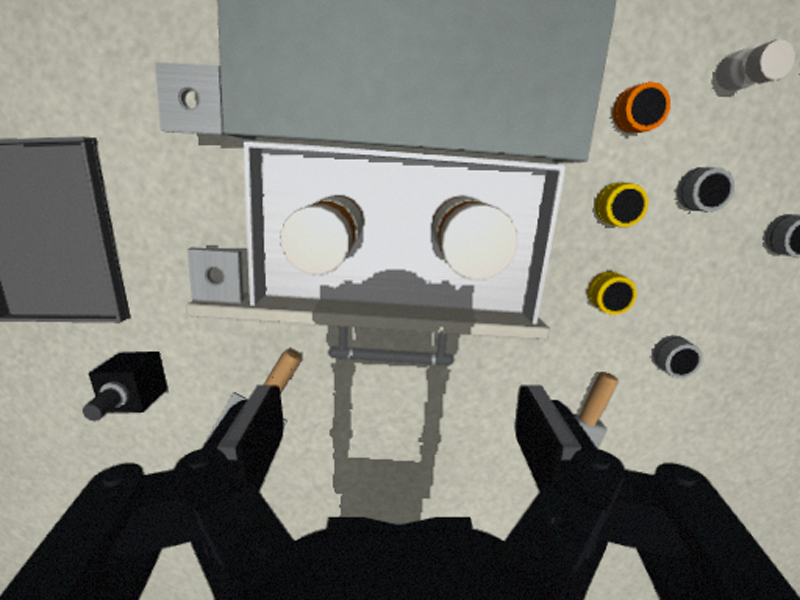

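The wrist view shows the lids at (316,239) tall and (479,240) wide, the lock hole at (190,97), the lug hole at (214,275), and cups at (711,189), (678,356) and (795,238). The knob top is at (95,409).

```bash
python3 - <<'E'
from h import *
c=np.load("calw1.npy",allow_pickle=True).item()
for n,p,z in [("tall",(316,239),.128),("wide",(479,240),.108),("lock",(190,97),.06),("lug",(214,275),.036),("A",(712,189),.024),("C",(680,356),.024),("B",(797,238),.024),("knob",(95,409),.081),
 ("tr",(97,140),.016),("br",(130,319),.016),("y1",(627,204),.024),("y2",(614,294),.024),("f1",(189,304),.044),("f2",(548,332),.044),("h1",(333,355),.031),("h2",(450,359),.031),("in1",(262,152),.04),("in2",(560,170),.04),("spat",(292,352),.01)]:
    print(n,np.round(at("wrist",(p[0]*.64,p[1]*.64),z,c),4))
E
```

```text
tall [0.5615 0.0401]
wide [ 0.5578 -0.0657]
lock [0.654  0.1398]
lug [0.5149 0.1503]
A [ 0.5902 -0.283 ]
C [ 0.4314 -0.2887]
B [ 0.549  -0.3754]
knob [0.4062 0.2533]
tr [0.6289 0.2463]
br [0.466 0.249]
y1 [ 0.5762 -0.2091]
y2 [ 0.4948 -0.2109]
f1 [0.4907 0.1727]
f2 [ 0.4651 -0.1456]
h1 [0.436 0.05 ]
h2 [ 0.4322 -0.0605]
in1 [0.6163 0.0967]
in2 [ 0.6034 -0.141 ]
spat [0.4292 0.0946]
```

{"op": "move_arm", "data": {"series": [8.5,3.9,-5.1,0,0,0,0,8.5,0,0,5.5,0,0,0,8.5,0,0,5.5,0,0,0,8.5,0,0,4.0,0,0,0,8.5,0,0,1.6,0,0,0]}}

```text
time: 3.0
tool_pos: [0.5582, 0.0367, 0.0824]
tcp_rot: [3.141, -0.002, -0.008]
wrist_force: [-0.7, -0.9, -0.6]
width: 0.996
grip_force: 0.0
```

{"op": "move_arm", "data": {"series": [8.5,0,0,0,0,0,0,3.5,0,0,0,0,0,0,3.5,0,0,0,0,0,0,3.5,0,0,0,0,0,0,3.5,0,0,0,0,0,0], "grip_force": 40}}

```text
time: 3.62
tool_pos: [0.5625, 0.039, 0.0874]
tcp_rot: [-3.141, -0.0, -0.006]
wrist_force: [-0.4, 1.2, 6.7]
width: 0.505
grip_force: 39.6
```

{"op": "move_arm", "data": {"series": [3.5,0,0,0,0,0,0,3.5,0,0,0,0,0,0]}}

```text
time: 3.88
tool_pos: [0.5625, 0.039, 0.0874]
tcp_rot: [-3.141, -0.001, -0.006]
wrist_force: [0.8, 1.0, 6.2]
width: 0.505
grip_force: 39.6
```

{"op": "move_arm", "data": {"series": [3.5,0,0,-1,0,0,0,3.5,0,0,-3,0,0,0,3.5,0,0,-3,0,0,0,3.5,0.5,-3.6,0,0,0,0,3.5,0.5,-5,0,0,0,0]}}

```text
time: 4.5
tool_pos: [0.5711, 0.1242, 0.1562]
tcp_rot: [3.141, -0.003, 0.002]
wrist_force: [0.0, 0.6, -3.0]
width: 0.508
grip_force: 40.5
```

{"op": "move_arm", "data": {"series": [3.5,0.5,-5,0,0,0,0,3.5,0.5,-5,0,0,0,0,3.5,0.5,-5,0,0,0,0,3.5,0.5,-4,0,0,0,0,3.5,0,0,0,0,0,0]}}

```text
time: 5.12
tool_pos: [0.5903, 0.3173, 0.155]
tcp_rot: [-3.141, -0.006, 0.0]
wrist_force: [-0.2, -0.2, -1.7]
width: 0.506
grip_force: 41.1
```

{"op": "move_arm", "data": {"series": [3.5,0,0,2,0,0,0,3.5,0,0,2.5,0,0,0,3.5,0,0,1.5,0,0,0,3.5,0,0,0.5,0,0,0,3.5,0,0,0,0,0,0]}}

```text
time: 5.75
tool_pos: [0.5907, 0.3139, 0.09]
tcp_rot: [3.141, -0.001, -0.001]
wrist_force: [0.7, 0.2, -1.2]
width: 0.511
grip_force: 41.1
```

```bash
python3 - <<'E'
from h import *
save("scene","sc2.png",(240,150,512,354))
s=read_state();print(s["tool_pos"],s["wrist_force"],s["width"])
E
```

```text
[0.59123862 0.31433167 0.09081603] [-0.2119603   0.4391245  -1.16492662] 0.5097947311888276
```

View pics/sc2.png

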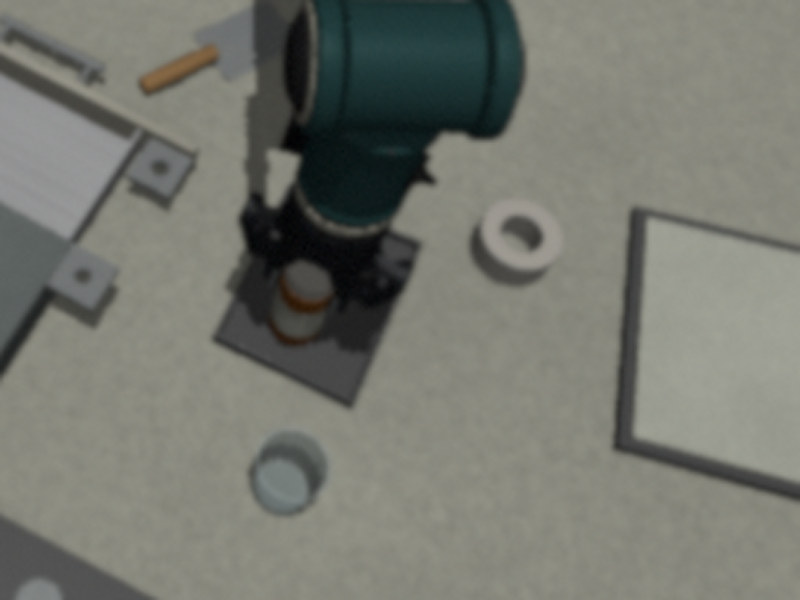

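The tall jar is upright, gripped over the far half of the tray at about (300,300). I'll lower it until it touches.

{"op": "move_arm", "data": {"series": [3.5,0,0,0.3,0,0,0,3.5,0,0,0.2,0,0,0,3.5,0,0,0.1,0,0,0,3.5,0,0,0,0,0,0]}}

```text
time: 6.3
tool_pos: [0.5906, 0.3146, 0.0842]
tcp_rot: [3.142, 0.0, -0.0]
wrist_force: [0.2, -0.0, -1.1]
width: 0.506
grip_force: 41.1
```

{"op": "move_arm", "data": {"series": [3.5,0,0,0.15,0,0,0,3.5,0,0,0,0,0,0]}}

```text
time: 6.55
tool_pos: [0.5912, 0.3147, 0.0835]
tcp_rot: [-3.141, -0.0, -0.001]
wrist_force: [-0.6, 0.7, 1.8]
width: 0.507
grip_force: 40.5
```

{"op": "move_arm", "data": {"series": [5,0,0,0,0,0,0,8.5,0,0,0,0,0,0,8.5,0,0,0,0,0,0,8.5,0,0,-3,0,0,0,8.5,0,0,-5,0,0,0]}}

```text
time: 7.18
tool_pos: [0.5888, 0.3135, 0.1605]
tcp_rot: [3.139, 0.0, -0.009]
wrist_force: [0.6, -0.1, 0.2]
width: 0.997
grip_force: 0.0
```

{"op": "move_arm", "data": {"series": [8.5,0,0,-5,0,0,0,8.5,-0.5,5.4,0,0,0,0,8.5,-0.5,5.4,0,0,0,0,8.5,-0.5,5.4,0,0,0,0,8.5,-0.5,5.4,0,0,0,0]}}

```text
time: 7.8
tool_pos: [0.5704, 0.097, 0.2129]
tcp_rot: [3.142, 0.001, 0.001]
wrist_force: [-0.7, -0.1, -0.5]
width: 0.998
grip_force: 0.0
```

{"op": "move_arm", "data": {"series": [8.5,-0.5,5.4,0,0,0,0,8.5,-0.4,5.4,0,0,0,0,8.5,-0.4,5.7,0,0,0,0,8.5,0,0,0,0,0,0,8.5,0,0,0,0,0,0]}}

```text
time: 8.43
tool_pos: [0.5577, -0.0664, 0.2128]
tcp_rot: [-3.141, 0.002, -0.0]
wrist_force: [0.4, 1.1, -0.3]
width: 1.0
grip_force: 0.0
```

{"op": "move_arm", "data": {"series": [8.5,0,0,5,0,0,0,8.5,0,0,5,0,0,0,8.5,0,0,2.8,0,0,0,8.5,0,0,1,0,0,0,8.5,0,0,0,0,0,0]}}

```text
time: 9.05
tool_pos: [0.5579, -0.0654, 0.0747]
tcp_rot: [-3.141, -0.003, 0.001]
wrist_force: [-0.1, 0.1, 0.6]
width: 0.996
grip_force: 0.0
```

{"op": "move_arm", "data": {"series": [4.5,0,0,0,0,0,0,4.5,0,0,0,0,0,0,4.5,0,0,0,0,0,0,4.5,0,0,0,0,0,0,4.5,0,0,0,0,0,0], "grip_force": 40}}

```text
time: 9.68
tool_pos: [0.5592, -0.0666, 0.0767]
tcp_rot: [3.142, -0.0, 0.005]
wrist_force: [-1.1, 0.5, 6.1]
width: 0.596
grip_force: 41.6
```

{"op": "move_arm", "data": {"series": [4.5,0,0,-1,0,0,0,4.5,0,0,-3,0,0,0,4.5,0,0,-3,0,0,0,4.5,-0.7,-4.0,0,0,0,0,4.5,-0.7,-5.1,0,0,0,0]}}

```text
time: 10.3
tool_pos: [0.5439, 0.0244, 0.1457]
tcp_rot: [3.141, -0.004, 0.002]
wrist_force: [-0.1, 0.4, -2.3]
width: 0.601
grip_force: 42.4
```

{"op": "move_arm", "data": {"series": [4.5,-0.7,-5.1,0,0,0,0,4.5,-0.7,-5.1,0,0,0,0,4.5,-0.7,-5.1,0,0,0,0,4.5,-0.7,-5.1,0,0,0,0,4.5,-0.7,-4.6,0,0,0,0]}}

```text
time: 10.92
tool_pos: [0.508, 0.2759, 0.1449]
tcp_rot: [3.141, 0.001, -0.0]
wrist_force: [0.6, 0.3, -2.2]
width: 0.599
grip_force: 42.5
```

{"op": "move_arm", "data": {"series": [4.5,-0.7,-4.0,0,0,0,0,4.5,0,0,0,0,0,0,4.5,0,0,3,0,0,0,4.5,0,0,3,0,0,0,4.5,0,0,1,0,0,0]}}

```text
time: 11.55
tool_pos: [0.4999, 0.3124, 0.0725]
tcp_rot: [3.139, -0.001, -0.007]
wrist_force: [-9.5, -1.1, 40.0]
width: 0.598
grip_force: 47.4
```

{"op": "move_arm", "data": {"series": [4.5,0,0,0.2,0,0,0,4.5,0,0,0.15,0,0,0,4.5,0,0,0,0,0,0]}}

```text
time: 11.92
tool_pos: [0.5024, 0.3142, 0.0725]
tcp_rot: [3.142, 0.0, 0.002]
wrist_force: [-0.6, -2.4, 3.1]
width: 0.599
grip_force: 43.0
```

{"op": "move_arm", "data": {"series": [6,0,0,0,0,0,0,8.5,0,0,0,0,0,0,8.5,0,0,0,0,0,0,8.5,0,0,-3,0,0,0,8.5,0,0,-5,0,0,0]}}

```text
time: 12.55
tool_pos: [0.4999, 0.3135, 0.1495]
tcp_rot: [3.139, 0.0, -0.008]
wrist_force: [0.6, 0.4, 0.4]
width: 0.993
grip_force: 0.0
```

{"op": "move_arm", "data": {"series": [8.5,0,0,-6,0,0,0,8.5,0,5.4,0,0,0,0,8.5,0,5.4,0,0,0,0,8.5,0,5.4,0,0,0,0,8.5,0,5.4,0,0,0,0]}}

```text
time: 13.18
tool_pos: [0.5016, 0.0971, 0.2114]
tcp_rot: [-3.142, -0.001, -0.001]
wrist_force: [0.4, -0.1, 0.1]
width: 0.993
grip_force: 0.0
```

{"op": "move_arm", "data": {"series": [8.5,0,5.4,0,0,0,0,8.5,0,5.4,0,0,0,0,8.5,0,5.4,0,0,0,0,8.5,0,5.4,0,0,0,0,8.5,0,5.4,0,0,0,0]}}

```text
time: 13.8
tool_pos: [0.5017, -0.1732, 0.2114]
tcp_rot: [3.142, 0.0, 0.001]
wrist_force: [1.1, 0.0, -0.3]
width: 0.997
grip_force: 0.0
```

{"op": "move_arm", "data": {"series": [6,1,5.4,0,0,0,0,6,1,5.4,0,0,0,0,6,0,0,0,0,0,0,6,0,0,0,0,0,0]}}

```text
time: 14.3
tool_pos: [0.5215, -0.2792, 0.2108]
tcp_rot: [-3.141, 0.001, 0.001]
wrist_force: [-0.4, 0.1, 0.1]
width: 0.703
grip_force: 0.0
```

```bash
python3 - <<'E'
from h import *
np.save("calw2.npy",calibration("wrist"),allow_pickle=True)
save("wrist","w2.png")
save("top","t4.png",(140,100,412,304))
s=read_state();print(s["tool_pos"],s["tcp_rot"],s["width"])
E
```

```text
[ 0.52158877 -0.27822114  0.21106069] [-3.14084648e+00 -1.81895306e-03  8.11759249e-04] 0.701358795638274
```

View pics/w2.png

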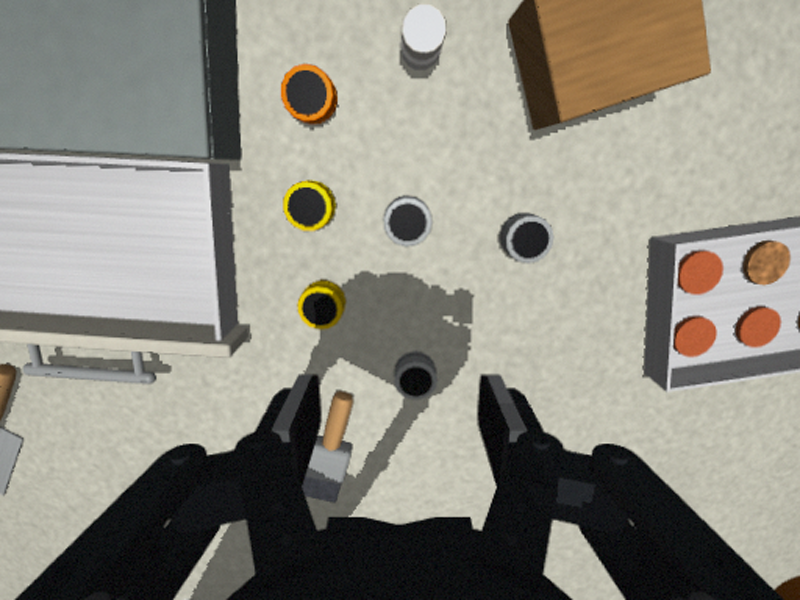

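View pics/t4.png

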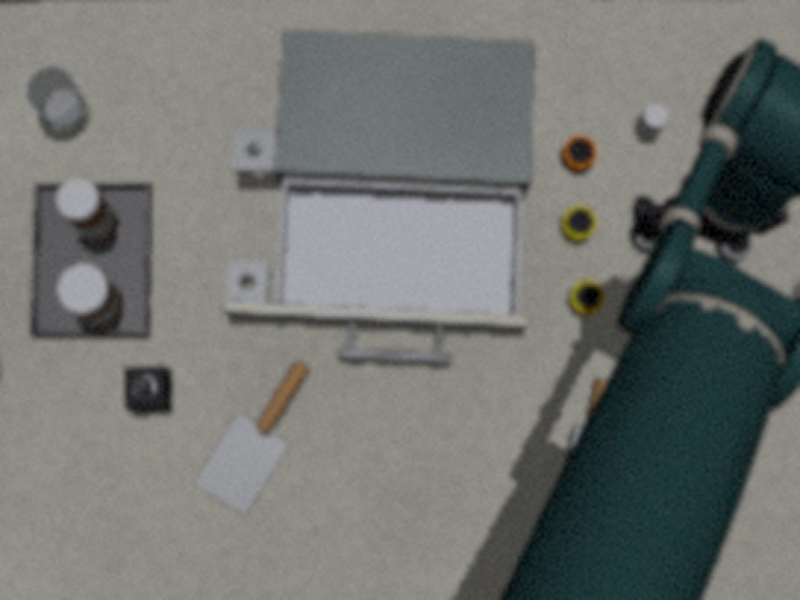

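Both jars stand in the tray. In the wrist view the cups are at (407,220), (530,237) and (415,380); the brush handle end is at (342,393).

```bash
python3 - <<'E'
from h import *
c=np.load("calw2.npy",allow_pickle=True).item()
for n,p,z in [("A",(407,220),.024),("B",(530,237),.024),("C",(415,380),.024),("y1",(309,206),.024),("y2",(320,307),.024),("brush",(342,393),.01),("brushR",(353,396),.01),("carton",(563,125),.06),("dr",(210,165),.04),("dr2",(218,340),.04)]:
    print(n,np.round(at("wrist",(p[0]*.64,p[1]*.64),z,c),4))
E
```

```text
A [ 0.5649 -0.2851]
B [ 0.5521 -0.3812]
C [ 0.4271 -0.2931]
y1 [ 0.5755 -0.2104]
y2 [ 0.4943 -0.2141]
brush [ 0.4058 -0.2265]
brushR [ 0.4026 -0.2365]
carton [ 0.6302 -0.3844]
dr [ 0.6058 -0.145 ]
dr2 [ 0.4714 -0.1327]
```

{"op": "move_arm", "data": {"series": [6,4.3,0.7,4,0,0,0,6,0,0,6,0,0,0,6,0,0,5,0,0,0,6,0,0,3.5,0,0,0,6,0,0,1.3,0,0,0]}}

```text
time: 15.02
tool_pos: [0.563, -0.2839, 0.0106]
tcp_rot: [-3.139, -0.003, 0.007]
wrist_force: [0.9, -0.2, 0.9]
width: 0.705
grip_force: 0.0
```

{"op": "move_arm", "data": {"series": [6,0,0,0,0,0,0,3.2,0,0,0,0,0,0,3.2,0,0,0,0,0,0,3.2,0,0,0,0,0,0,3.2,0,0,0,0,0,0], "grip_force": 40}}

```text
time: 15.65
tool_pos: [0.5668, -0.2874, 0.016]
tcp_rot: [3.14, -0.0, 0.007]
wrist_force: [1.1, 1.4, 7.3]
width: 0.425
grip_force: 40.5
```

{"op": "move_arm", "data": {"series": [3.2,0,0,-2,0,0,0,3.2,0,0,-4,0,0,0,3.2,0,0,-3,0,0,0,3.2,-0.6,-5,0,0,0,0,3.2,-0.6,-5,0,0,0,0]}}

```text
time: 16.27
tool_pos: [0.5533, -0.1864, 0.1055]
tcp_rot: [3.141, -0.003, 0.004]
wrist_force: [0.6, -0.0, -1.0]
width: 0.428
grip_force: 40.2
```

{"op": "move_arm", "data": {"series": [3.2,-0.6,-5,0,0,0,0,3.2,-0.7,-5.2,0,0,0,0,3.2,0,0,0,0,0,0,3.2,0,0,3.5,0,0,0,3.2,0,0,3,0,0,0]}}

```text
time: 16.9
tool_pos: [0.5407, -0.0854, 0.039]
tcp_rot: [3.141, 0.0, 0.004]
wrist_force: [-0.7, -0.1, -0.2]
width: 0.425
grip_force: 40.3
```

{"op": "move_arm", "data": {"series": [3.2,0,0,1,0,0,0,3.2,0,0,0.4,0,0,0,3.2,0,0,0,0,0,0]}}

```text
time: 17.27
tool_pos: [0.5407, -0.0851, 0.0252]
tcp_rot: [3.141, -0.0, 0.002]
wrist_force: [0.1, 0.7, -0.6]
width: 0.423
grip_force: 40.3
```

{"op": "move_arm", "data": {"series": [3.2,0,0,0.13,0,0,0,4.8,0,0,0,0,0,0,4.8,0,0,0,0,0,0,4.8,0,0,-3,0,0,0,4.8,0,0,-6,0,0,0]}}

```text
time: 17.9
tool_pos: [0.537, -0.0839, 0.111]
tcp_rot: [-3.14, -0.0, 0.011]
wrist_force: [1.2, -0.1, -0.8]
width: 0.561
grip_force: 0.0
```

{"op": "move_arm", "data": {"series": [6,0.2,5,0,0,0,0,6,0.2,5,0,0,0,0,6,0.2,5,0,0,0,0,6,0.2,5,0,0,0,0,6,0.2,5,0,0,0,0]}}

```text
time: 18.52
tool_pos: [0.5499, -0.3361, 0.1133]
tcp_rot: [3.141, 0.0, 0.001]
wrist_force: [0.4, -0.1, -0.6]
width: 0.706
grip_force: 0.0
```

{"op": "move_arm", "data": {"series": [6,0.1,4.6,0,0,0,0,6,0,0,0,0,0,0,6,0,0,5,0,0,0,6,0,0,3.5,0,0,0,6,0,0,1.6,0,0,0]}}

```text
time: 19.15
tool_pos: [0.5492, -0.3781, 0.0092]
tcp_rot: [-3.138, -0.001, 0.006]
wrist_force: [0.8, 0.5, 0.7]
width: 0.703
grip_force: 0.0
```

{"op": "move_arm", "data": {"series": [6,0,0,0,0,0,0,3.2,0,0,0,0,0,0,3.2,0,0,0,0,0,0,3.2,0,0,0,0,0,0,3.2,0,0,0,0,0,0]}}

```text
time: 19.77
tool_pos: [0.5525, -0.3815, 0.0144]
tcp_rot: [3.139, 0.0, 0.005]
wrist_force: [0.2, 1.6, 5.5]
width: 0.429
grip_force: 40.5
```

{"op": "move_arm", "data": {"series": [3.2,0,0,-2,0,0,0,3.2,0,0,-4,0,0,0,3.2,0,0,-4,0,0,0,3.2,-0.1,-5.2,0,0,0,0,3.2,-0.1,-5.2,0,0,0,0]}}

```text
time: 20.4
tool_pos: [0.5493, -0.2764, 0.1143]
tcp_rot: [3.14, -0.003, 0.004]
wrist_force: [0.4, 0.5, -1.2]
width: 0.424
grip_force: 40.3
```

{"op": "move_arm", "data": {"series": [3.2,-0.1,-5.2,0,0,0,0,3.2,-0.1,-5.2,0,0,0,0,3.2,-0.1,-5.2,0,0,0,0,3.2,-0.1,-5.2,0,0,0,0,3.2,-0.2,-5.2,0,0,0,0]}}

```text
time: 21.02
tool_pos: [0.5427, -0.015, 0.1132]
tcp_rot: [3.141, -0.0, 0.002]
wrist_force: [0.7, -0.5, -0.1]
width: 0.428
grip_force: 40.3
```

{"op": "move_arm", "data": {"series": [3.2,0,0,0,0,0,0,3.2,0,0,4,0,0,0,3.2,0,0,3.5,0,0,0,3.2,0,0,1.2,0,0,0,3.2,0,0,0.3,0,0,0]}}

```text
time: 21.65
tool_pos: [0.5429, -0.0172, 0.0224]
tcp_rot: [3.141, -0.001, -0.001]
wrist_force: [-1.7, -0.5, 7.9]
width: 0.425
grip_force: 41.0
```

{"op": "move_arm", "data": {"series": [3.2,0,0,0,0,0,0,3.2,0,0,0.1,0,0,0]}}

```text
time: 21.9
tool_pos: [0.5441, -0.0168, 0.0223]
tcp_rot: [3.141, -0.0, 0.004]
wrist_force: [1.4, 0.1, 8.1]
width: 0.428
grip_force: 41.4
```

{"op": "move_arm", "data": {"series": [4.8,0,0,0,0,0,0,4.8,0,0,0,0,0,0,4.8,0,0,-3,0,0,0,4.8,0,0,-6,0,0,0,4.8,0,0,0,0,0,0]}}

```text
time: 22.52
tool_pos: [0.5476, -0.0168, 0.117]
tcp_rot: [3.141, 0.001, 0.018]
wrist_force: [1.1, 0.4, 0.6]
width: 0.558
grip_force: 0.0
```

{"op": "move_arm", "data": {"series": [5.6,-1.9,4.6,0,0,0,0,5.6,-1.9,4.6,0,0,0,0,5.6,-1.9,4.6,0,0,0,0,5.6,-1.9,4.6,0,0,0,0,5.6,-2,4.6,0,0,0,0]}}

```text
time: 23.15
tool_pos: [0.4458, -0.2476, 0.1104]
tcp_rot: [-3.141, -0.001, 0.0]
wrist_force: [0.3, -0.3, 0.6]
width: 0.654
grip_force: 0.0
```

{"op": "move_arm", "data": {"series": [5.6,-2,4.5,0,0,0,0,5.6,0,0,0,0,0,0,5.6,0,0,0,0,0,0,5.6,0,0,2,0,0,0]}}

```text
time: 23.65
tool_pos: [0.4286, -0.2913, 0.0921]
tcp_rot: [3.14, 0.002, 0.005]
wrist_force: [0.4, 0.1, -0.0]
width: 0.657
grip_force: 0.0
```

```bash
python3 - <<'E'
from h import *
np.save("calw3.npy",calibration("wrist"),allow_pickle=True)
save("wrist","w3.png")
s=read_state();print(s["tool_pos"],s["tcp_rot"],s["width"])
E
```

```text
[ 0.42626192 -0.28939046  0.0883834 ] [-3.13953165e+00 -2.71561675e-03  3.34694807e-03] 0.655697138326921
```

View pics/w3.png

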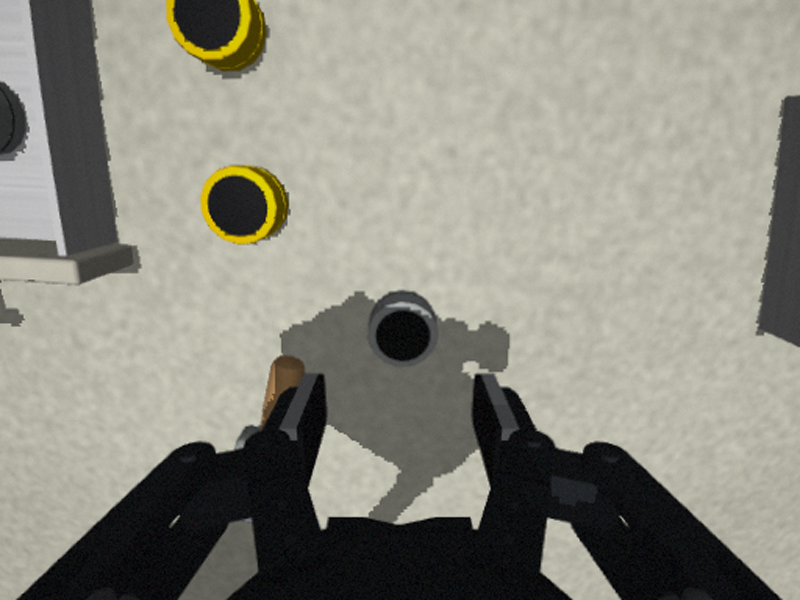

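The cup top is at (403,333), central between the pads. The brush handle end is at (288,362), outside the left finger.

```bash
python3 - <<'E'
from h import *
c=np.load("calw3.npy",allow_pickle=True).item()
for n,p,z in [("C",(403,333),.024),("brush",(288,360),.012),("brushR",(304,372),.012)]:
    print(n,np.round(at("wrist",(p[0]*.64,p[1]*.64),z,c),4))
print(read_state()["tool_pos"])
E
```

```text
C [ 0.4274 -0.2935]
brush [ 0.4056 -0.2276]
brushR [ 0.398  -0.2363]
[ 0.42626192 -0.28939046  0.0883834 ]
```

{"op": "move_arm", "data": {"series": [5.6,0,0.2,3,0,0,0,5.6,0,0,3,0,0,0,5.6,0,0,1.7,0,0,0,5.6,0,0,0,0,0,0]}}

```text
time: 24.2
tool_pos: [0.426, -0.2919, 0.0126]
tcp_rot: [-3.139, -0.002, 0.004]
wrist_force: [-0.3, 0.3, 0.4]
width: 0.656
grip_force: 0.0
```

{"op": "move_arm", "data": {"series": [3.2,0,0,0,0,0,0,3.2,0,0,0,0,0,0,3.2,0,0,0,0,0,0,3.2,0,0,0,0,0,0]}}

```text
time: 24.7
tool_pos: [0.4278, -0.2942, 0.0152]
tcp_rot: [3.14, -0.0, 0.003]
wrist_force: [0.3, 0.2, 5.5]
width: 0.426
grip_force: 40.6
```

{"op": "move_arm", "data": {"series": [3.2,0,0,-2,0,0,0,3.2,0,0,-4,0,0,0,3.2,0,0,-4,0,0,0,3.2,1.7,-4.9,0,0,0,0,3.2,1.7,-4.9,0,0,0,0]}}

```text
time: 25.32
tool_pos: [0.4612, -0.1952, 0.1148]
tcp_rot: [3.141, -0.004, 0.002]
wrist_force: [1.5, -0.0, -0.9]
width: 0.426
grip_force: 40.2
```

{"op": "move_arm", "data": {"series": [3.2,1.7,-4.9,0,0,0,0,3.2,1.7,-4.9,0,0,0,0,3.2,1.7,-4.9,0,0,0,0,3.2,1.7,-4.9,0,0,0,0,3.2,1.8,-5,0,0,0,0]}}

```text
time: 25.95
tool_pos: [0.5467, 0.052, 0.1137]
tcp_rot: [3.141, 0.0, -0.001]
wrist_force: [0.4, -0.1, -0.2]
width: 0.425
grip_force: 40.2
```

{"op": "move_arm", "data": {"series": [3.2,0,0,0,0,0,0,3.2,0,0,4,0,0,0,3.2,0,0,3.5,0,0,0,3.2,0,0,1.2,0,0,0,3.2,0,0,0.3,0,0,0]}}

```text
time: 26.58
tool_pos: [0.5461, 0.0497, 0.0235]
tcp_rot: [3.141, -0.001, -0.003]
wrist_force: [-0.4, -0.0, 0.1]
width: 0.422
grip_force: 40.4
```

{"op": "move_arm", "data": {"series": [3.2,0,0,0,0,0,0,3.2,0,0,0.1,0,0,0]}}

```text
time: 26.82
tool_pos: [0.5482, 0.0504, 0.0245]
tcp_rot: [-3.141, 0.0, -0.005]
wrist_force: [-0.0, 0.2, -1.8]
width: 0.425
grip_force: 40.4
```

{"op": "move_arm", "data": {"series": [3.2,0,0,0.1,0,0,0,4.8,0,0,0,0,0,0,4.8,0,0,0,0,0,0,4.8,0,0,-3,0,0,0,4.8,0,0,-6,0,0,0]}}

```text
time: 27.45
tool_pos: [0.5437, 0.0504, 0.1097]
tcp_rot: [3.141, 0.0, -0.012]
wrist_force: [1.6, 0.1, 0.1]
width: 0.561
grip_force: 0.0
```

{"op": "move_arm", "data": {"series": [0,-5.2,1.8,-2,0,0,0,0,-5.2,1.8,0,0,0,0,0,-5.1,1.9,0,0,0,0,0,0,0,0,0,0,0,0,0,0,0,0,0,0]}}

```text
time: 28.08
tool_pos: [0.3924, -0.0046, 0.1325]
tcp_rot: [-3.142, 0.001, -0.003]
wrist_force: [0.8, -0.1, 0.6]
width: -0.003
grip_force: 0.0
```

```bash
python3 - <<'E'
from h import *
np.save("calw4.npy",calibration("wrist"),allow_pickle=True)
save("wrist","w4.png")
s=read_state();print(s["tool_pos"],s["tcp_rot"],s["width"])
E
```

```text
[ 0.39304907 -0.00446859  0.13263992] [-3.14157410e+00 -1.01418317e-04 -3.09717346e-03] 0.0017863736637674982
```

View pics/w4.png

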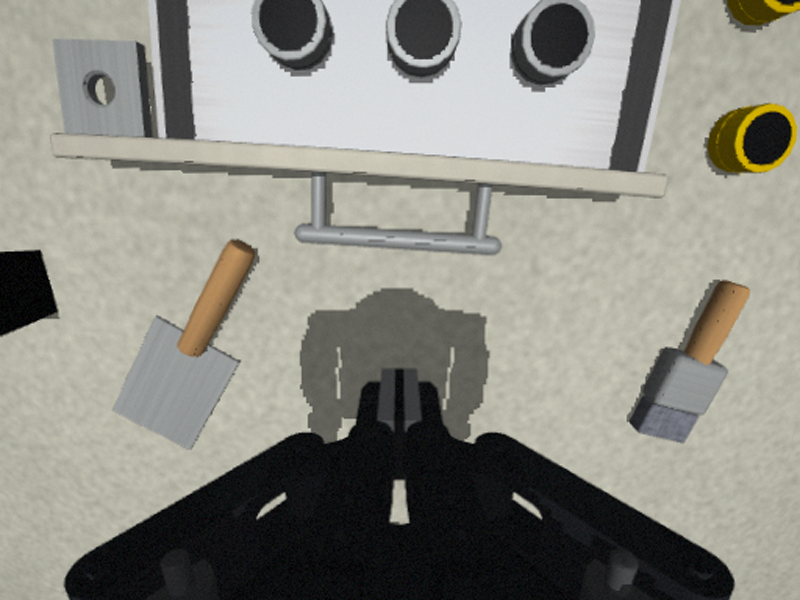

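All three cups stand in the drawer. The handle bar is centred at (398,239), in line with the closed fingers at x≈400.

{"op": "move_arm", "data": {"series": [0,0,0,5,0,0,0,0,0,0,4.5,0,0,0,0,0,0,1.3,0,0,0,0,0.8,0,0,0,0,0,0,0.6,0,0,0,0,0]}}

```text
time: 28.75
tool_pos: [0.4088, -0.0046, 0.0257]
tcp_rot: [3.141, 0.001, 0.006]
wrist_force: [-0.3, 0.2, -0.5]
width: 0.0
grip_force: 0.0
```

{"op": "move_arm", "data": {"series": [0,0.5,0,0,0,0,0,0,0.5,0,0,0,0,0,0,0.6,0.04,0,0,0,0,0,0.8,0.06,0,0,0,0,0,1,0.07,0,0,0,0]}}

```text
time: 29.38
tool_pos: [0.4398, -0.0062, 0.0238]
tcp_rot: [-3.142, -0.0, 0.001]
wrist_force: [-1.4, 0.8, 1.2]
width: 0.002
grip_force: 1.1
```

{"op": "move_arm", "data": {"series": [0,1,0.07,0,0,0,0,0,1,0.07,0,0,0,0,0,1,0.07,0,0,0,0,0,1,0.07,0,0,0,0,0,1,0.07,0,0,0,0]}}

```text
time: 30.0
tool_pos: [0.4904, -0.0097, 0.0239]
tcp_rot: [-3.142, -0.0, 0.0]
wrist_force: [-2.4, 0.4, 0.2]
width: -0.001
grip_force: 1.1
```

{"op": "move_arm", "data": {"series": [0,1,0.07,0,0,0,0,0,1,0.07,0,0,0,0,0,1,0.07,0,0,0,0,0,1,0.07,0,0,0,0,0,1,0.07,0,0,0,0]}}

```text
time: 30.62
tool_pos: [0.5404, -0.0132, 0.0239]
tcp_rot: [-3.141, -0.0, 0.0]
wrist_force: [-2.0, 0.3, 0.1]
width: 0.002
grip_force: 1.1
```

{"op": "move_arm", "data": {"series": [0,0.5,0.04,0,0,0,0,0,0.4,0.03,0,0,0,0,0,0.2,0,0,0,0,0,0,0.2,0,0,0,0,0,0,0,0,0,0,0,0]}}

```text
time: 31.25
tool_pos: [0.5531, -0.014, 0.0241]
tcp_rot: [3.141, 0.0, 0.001]
wrist_force: [-1.6, 0.0, -0.6]
width: 0.001
grip_force: 0.3
```

{"op": "move_arm", "data": {"series": [0,0.2,0.01,0,0,0,0,0,0.2,0.01,0,0,0,0,0,0.1,0,0,0,0,0,0,0,0,0,0,0,0]}}

```text
time: 31.75
tool_pos: [0.5563, -0.0142, 0.0237]
tcp_rot: [3.142, 0.0, -0.005]
wrist_force: [-6.2, -1.8, 3.6]
width: -0.002
grip_force: 2.9
```

{"op": "move_arm", "data": {"series": [0,0.15,0,0,0,0,0,0,0,0,0,0,0,0]}}

```text
time: 32.0
tool_pos: [0.5564, -0.0142, 0.0234]
tcp_rot: [3.142, 0.0, -0.01]
wrist_force: [-8.8, -1.3, 6.2]
width: -0.0
grip_force: 4.4
```

{"op": "move_arm", "data": {"series": [0,-2,0,0,0,0,0,0,-2.3,0,0,0,0,0,0,0,0,-5.8,0,0,0,0,0,0,-5.8,0,0,0,0,0,0,-5.8,0,0,0]}}

```text
time: 32.62
tool_pos: [0.5169, -0.014, 0.2001]
tcp_rot: [-3.142, -0.0, -0.004]
wrist_force: [1.2, 0.1, -0.1]
width: 0.002
grip_force: 0.0
```

{"op": "move_arm", "data": {"series": [3,-2.5,-5.3,0,0,0,0,4,-2.5,-5.3,0,0,0,0,4,-2.5,-5.3,0,0,0,0,4,-2.5,-5.3,0,0,0,0,4,-2.5,-5.2,0,0,0,0]}}

```text
time: 33.25
tool_pos: [0.3911, 0.252, 0.1987]
tcp_rot: [-3.14, 0.0, -0.004]
wrist_force: [0.9, 0.2, -0.3]
width: 0.475
grip_force: 0.0
```

{"op": "move_arm", "data": {"series": [4,0,0,0,0,0,0,4,0,0,0,0,0,0]}}

```text
time: 33.5
tool_pos: [0.3916, 0.2501, 0.1982]
tcp_rot: [-3.141, -0.002, -0.002]
wrist_force: [-0.8, 0.2, 0.5]
width: 0.465
grip_force: 0.0
```

```bash
python3 - <<'E'
from h import *
np.save("calw5.npy",calibration("wrist"),allow_pickle=True)
save("wrist","w5.png")
s=read_state();print(s["tool_pos"],s["tcp_rot"],s["width"])
E
```

```text
[0.39185892 0.24951543 0.19814339] [-3.14156768e+00 -1.35276162e-05 -1.45028431e-03] 0.46703813785239034
```

View pics/w5.png

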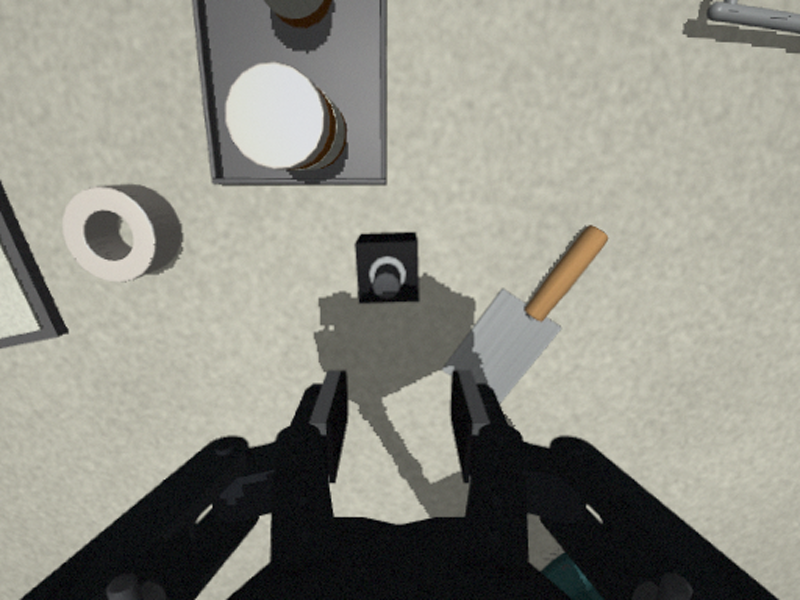

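The knob top is at (385,287) and the block's top centre is at about (388,272). The jars stand in the tray.

```bash
python3 - <<'E'
from h import *
c=np.load("calw5.npy",allow_pickle=True).item()
for n,p,z in [("knob",(385.5,287),.081),("block",(388,272.5),.046),("flange",(387,276),.051)]:
    print(n,np.round(at("wrist",(p[0]*.64,p[1]*.64),z,c),4))
print(read_state()["tool_pos"])
E
```

```text
knob [0.4016 0.2588]
block [0.4024 0.258 ]
flange [0.4011 0.2586]
[0.39185892 0.24951543 0.19814339]
```

{"op": "move_arm", "data": {"series": [4,1,-0.9,0,0,0,0,4,0,0,5,0,0,0,4,0,0,5,0,0,0,4,0,0,2.4,0,0,0,4,0,0,1,0,0,0]}}

```text
time: 34.17
tool_pos: [0.4013, 0.2576, 0.0621]
tcp_rot: [3.14, -0.003, -0.004]
wrist_force: [0.8, -0.2, 0.5]
width: 0.468
grip_force: 0.0
```

{"op": "move_arm", "data": {"series": [4,0,0,0,0,0,0,4,0,0,0,0,0,0,1,0,0,0,0,0,0,1,0,0,0,0,0,0,1,0,0,0,0,0,0], "grip_force": 50}}

```text
time: 34.8
tool_pos: [0.4024, 0.2595, 0.0654]
tcp_rot: [-3.14, -0.001, -0.004]
wrist_force: [-0.4, -1.1, 7.3]
width: 0.189
grip_force: 48.8
```

{"op": "move_arm", "data": {"series": [1,0,0,0,0,0,0,1,0,0,0,0,0,0,1,0,0,0,0,0,0]}}

```text
time: 35.17
tool_pos: [0.4024, 0.2595, 0.0654]
tcp_rot: [-3.14, -0.001, -0.004]
wrist_force: [0.2, -0.7, 6.1]
width: 0.191
grip_force: 48.8
```

{"op": "move_arm", "data": {"series": [1,0,0,-2,0,0,0,1,0,0,-4,0,0,0,1,0,0,-4,0,0,0,1,0,0,-2,0,0,0,1,3.8,2.4,0,0,0,0]}}

```text
time: 35.8
tool_pos: [0.4394, 0.2366, 0.1865]
tcp_rot: [-3.139, -0.006, -0.006]
wrist_force: [0.1, 0.1, -1.1]
width: 0.187
grip_force: 49.2
```

{"op": "move_arm", "data": {"series": [1,4,2.4,0,0,0,0,1,4,2.4,0,0,0,0,1,4,2.4,0,0,0,0,1,4,2.4,0,0,0,0,1,0,0,0,0,0,0]}}

```text
time: 36.42
tool_pos: [0.6014, 0.1371, 0.1836]
tcp_rot: [3.141, -0.004, 0.001]
wrist_force: [-0.3, -0.1, -0.7]
width: 0.189
grip_force: 49.2
```

{"op": "move_arm", "data": {"series": [1,0,0,0,0,0,0,1,0,0,0,0,0,0]}}

```text
time: 36.67
tool_pos: [0.598, 0.1396, 0.1837]
tcp_rot: [-3.141, -0.002, 0.002]
wrist_force: [-0.8, 0.1, -1.3]
width: 0.19
grip_force: 49.2
```

```bash
python3 - <<'E'
from h import *
np.save("calw6.npy",calibration("wrist"),allow_pickle=True)
save("wrist","w6.png",(156,80,356,230))
s=read_state();print(s["tool_pos"],s["tcp_rot"],s["width"],s["time"])
E
```

```text
[0.59811625 0.13967595 0.18387363] [-3.14146155e+00 -2.08647059e-03  1.01778028e-03] 0.19064995861351478 36.725
```

View pics/w6.png

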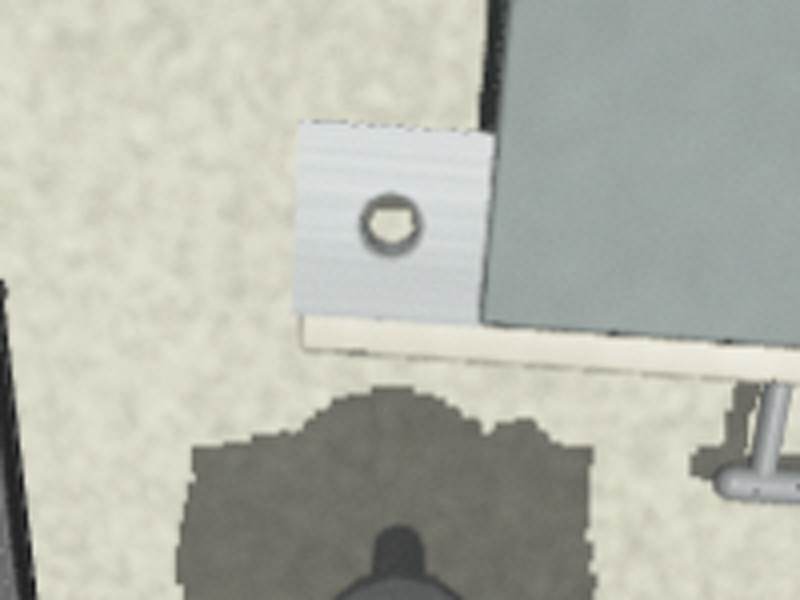

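The lock hole is at crop (391,224), with light visible straight through the lug hole. The pin foot tip is near (399,530).

```bash
python3 - <<'E'
from h import *
c=np.load("calw6.npy",allow_pickle=True).item()
n=lambda x,y:(156+x/4,80+y/4)
print("hole",at("wrist",n(391.5,224),.06,c),at("wrist",n(392.5,223.5),.06,c))
p=read_state()["tool_pos"]
for dz,r in((.0614,.0),(.0614,.003),(.0564,.005),(.0194,.013)):
    q=p-[0,0,dz]
    print(dz,r,((proj("wrist",[q,q+[r,0,0],q+[0,r,0]],c)-[156,80])*4).round(1).tolist())
im=cv2.imread("pics/w6.png",0); print([int(v) for v in im[500:570:3,399]]); print([int(v) for v in im[545,355:445:3]])
E
```

```text
hole [0.65343684 0.14122694] [0.65355547 0.14098728]
0.0614 0.0 [[397.6, 537.9], [397.6, 537.9], [397.6, 537.9]]
0.0614 0.003 [[397.6, 537.9], [397.6, 524.0], [382.6, 537.9]]
0.0564 0.005 [[397.6, 547.8], [397.6, 524.0], [372.0, 547.7]]
0.0194 0.013 [[397.8, 637.3], [398.0, 564.0], [317.9, 637.1]]
[112, 111, 109, 111, 110, 109, 110, 105, 92, 75, 65, 67, 67, 68, 68, 65, 67, 69, 68, 66, 66, 65, 66, 70]
[112, 111, 114, 110, 107, 104, 92, 74, 65, 66, 65, 67, 70, 70, 66, 65, 67, 67, 65, 64, 63, 66, 77, 92, 104, 110, 109, 108, 107, 106]
```

{"op": "move_arm", "data": {"series": [1,2.8,-0.1,0,0,0,0,1,2.7,0,0,0,0,0,1,0,0,3,0,0,0,1,0,0,2,0,0,0,1,0,0,0,0,0,0]}}

```text
time: 37.35
tool_pos: [0.6515, 0.1401, 0.1311]
tcp_rot: [3.141, 0.002, -0.009]
wrist_force: [-0.4, 0.3, -0.4]
width: 0.189
grip_force: 49.2
```

{"op": "move_arm", "data": {"series": [1,0,0,0,0,0,0,1,0,0,0,0,0,0]}}

```text
time: 37.6
tool_pos: [0.655, 0.1402, 0.1355]
tcp_rot: [-3.141, -0.0, -0.004]
wrist_force: [0.7, 0.0, -0.3]
width: 0.19
grip_force: 49.2
```

```bash
python3 - <<'E'
from h import *
c=calibration("wrist");np.save("calw7.npy",c,allow_pickle=True)
p=np.mean([read_state()["tool_pos"] for _ in range(3)],0)
save("wrist","w7.png",(180,120,330,232))
print(p,read_state()["tcp_rot"])
f=lambda P:((proj("wrist",P,c)-[180,120])*[800/150,600/112]).round(1).tolist()
print("foot",f([p-[0,0,.0614]]),"hole",f([[.6535,.1411,.06],[.6600,.1411,.06],[.6535,.1476,.06],[.6535,.1346,.06]]))
E
```

```text
[0.65502475 0.14015616 0.13552662] [-3.14117601e+00 -4.25835367e-04 -3.73603191e-03]
foot [[402.7, 507.8]] hole [[396.7, 482.7], [396.7, 444.3], [356.1, 482.6], [437.3, 482.8]]
```

View pics/w7.png

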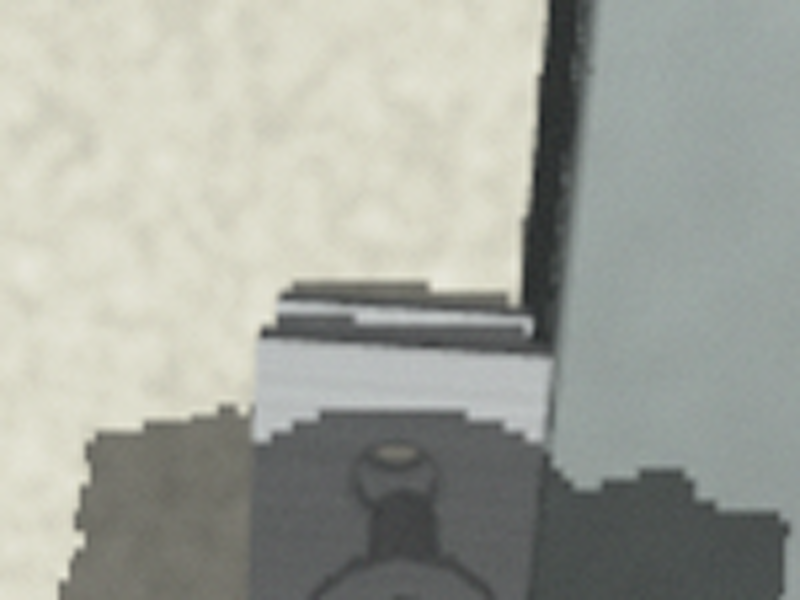

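The hole in the crop spans x 351–438 with its top edge at y 441, so its centre is about (394.5,479). The pin shank is centred at x≈403. The pin therefore needs about +1.4 mm in y and −0.9 mm in x.

{"op": "move_arm", "data": {"series": [1,-0.09,-0.14,0,0,0,0,1,0,0,0,0,0,0,1,0,0,0,0,0,0,1,0,0,0,0,0,0]}}

```text
time: 38.15
tool_pos: [0.6534, 0.1413, 0.134]
tcp_rot: [3.142, 0.0, -0.0]
wrist_force: [-0.4, -0.0, -1.1]
width: 0.186
grip_force: 49.2
```

```bash
python3 - <<'E'
from h import *
c=calibration("wrist")
p=read_state()["tool_pos"]
save("wrist","w8.png",(180,120,330,232))
f=lambda P:((proj("wrist",P,c)-[180,120])*[800/150,600/112]).round(1).tolist()
h=np.array([.6541,.1415,.06])
print(p,"foot",f([p-[0,0,.0614]]),"hole",f([h,h+[.0065,0,0],h+[0,.0065,0],h-[0,.0065,0]]))
im=cv2.imread("pics/w8.png",0)
print("row535",[int(v) for v in im[535,355:455:3]]);print("row480",[int(v) for v in im[475,335:455:3]]);print("col395",[int(v) for v in im[425:520:3,395]])
E
```

```text
[0.6533525  0.14131246 0.13395681] foot [[402.3, 506.9]] hole [[401.0, 471.9], [401.1, 433.0], [360.0, 471.8], [442.0, 471.9]]
row535 [92, 94, 93, 90, 81, 72, 68, 67, 66, 67, 69, 69, 69, 70, 72, 72, 70, 67, 66, 68, 68, 68, 67, 65, 66, 67, 69, 75, 83, 89, 93, 95, 95, 94]
row480 [96, 97, 96, 95, 96, 94, 89, 83, 78, 76, 79, 88, 94, 93, 92, 93, 91, 90, 91, 94, 96, 97, 96, 93, 91, 90, 92, 94, 95, 95, 94, 94, 95, 96, 89, 82, 80, 82, 86, 92]
col395 [97, 94, 92, 91, 95, 104, 112, 116, 109, 96, 82, 73, 72, 77, 84, 91, 95, 95, 93, 94, 91, 85, 77, 72, 70, 71, 70, 68, 67, 68, 71, 70]
```

{"op": "move_arm", "data": {"series": [1,0.08,0,0.6,0,0,0,1,0,0,0.5,0,0,0,1,0,0,0.3,0,0,0,1,0,0,0.2,0,0,0,1,0,0,0,0,0,0]}}

```text
time: 38.83
tool_pos: [0.654, 0.1413, 0.1177]
tcp_rot: [3.142, 0.0, -0.001]
wrist_force: [0.7, 0.5, 0.8]
width: 0.189
grip_force: 49.2
```

{"op": "move_arm", "data": {"series": [1,0,0,0.4,0,0,0,1,0,0,0.4,0,0,0,1,0,0,0.4,0,0,0,1,0,0,0.4,0,0,0,1,0,0,0,0,0,0]}}

```text
time: 39.45
tool_pos: [0.6538, 0.1412, 0.1013]
tcp_rot: [3.141, 0.0, -0.002]
wrist_force: [-1.5, -0.2, -0.7]
width: 0.188
grip_force: 49.2
```

Foot at about z=0.040. Next it enters the lug.

{"op": "move_arm", "data": {"series": [1,0,0,0.3,0,0,0,1,0,0,0.3,0,0,0,1,0,0,0.3,0,0,0,1,0,0,0.3,0,0,0,1,0,0,0,0,0,0]}}

```text
time: 40.08
tool_pos: [0.6538, 0.1413, 0.0895]
tcp_rot: [3.141, 0.0, -0.001]
wrist_force: [0.4, 0.5, -0.1]
width: 0.19
grip_force: 49.2
```

{"op": "move_arm", "data": {"series": [1,0,0,0.3,0,0,0,1,0,0,0.3,0,0,0,1,0,0,0.2,0,0,0,1,0,0,0.1,0,0,0,1,0,0,0,0,0,0]}}

```text
time: 40.7
tool_pos: [0.6541, 0.1413, 0.0809]
tcp_rot: [3.142, 0.0, -0.0]
wrist_force: [0.2, 0.1, -0.4]
width: 0.187
grip_force: 49.2
```

{"op": "move_arm", "data": {"series": [1,0,0,0.1,0,0,0,1,0,0,0.1,0,0,0,1,0,0,0,0,0,0]}}

```text
time: 41.08
tool_pos: [0.6543, 0.1413, 0.0796]
tcp_rot: [-3.142, -0.0, -0.001]
wrist_force: [-1.0, 0.2, 2.5]
width: 0.19
grip_force: 49.7
```

{"op": "move_arm", "data": {"series": [1,0,0,0.1,0,0,0,1,0,0,0,0,0,0,4,0,0,0,0,0,0,4,0,0,0,0,0,0,4,0,0,0,0,0,0]}}

```text
time: 41.7
tool_pos: [0.654, 0.1413, 0.0775]
tcp_rot: [3.141, 0.0, -0.001]
wrist_force: [-1.0, 0.5, -0.4]
width: 0.467
grip_force: 0.0
```

{"op": "move_arm", "data": {"series": [4,0,0,-3,0,0,0,4,0,0,-5,0,0,0,4,0,0,-5,0,0,0,4,-5,0,-2,0,0,0,4,-5,2,0,0,0,0]}}

```text
time: 42.32
tool_pos: [0.5551, 0.1222, 0.2309]
tcp_rot: [-3.14, -0.002, -0.009]
wrist_force: [0.4, -0.8, 0.5]
width: 0.469
grip_force: 0.0
```

{"op": "move_arm", "data": {"series": [4,-5,2,0,0,0,0,4,0,0,0,0,0,0,4,0,0,0,0,0,0]}}

```text
time: 42.7
tool_pos: [0.5049, 0.1014, 0.2285]
tcp_rot: [-3.141, 0.0, -0.003]
wrist_force: [-0.0, -0.9, -0.3]
width: 0.469
grip_force: 0.0
```

```bash
python3 - <<'E'
from h import *
save("wrist","w9.png")
c=calibration("wrist")
print(read_state()["tool_pos"],(proj("wrist",[[.654,.1413,.095],[.654,.1413,.065],[.654,.1413,.06]],c)/.64).round(1).tolist())
E
```

```text
[0.5054526  0.10159411 0.22859359] [[330.5, 47.8], [337.8, 60.7], [338.9, 62.5]]
```

View pics/w9.png

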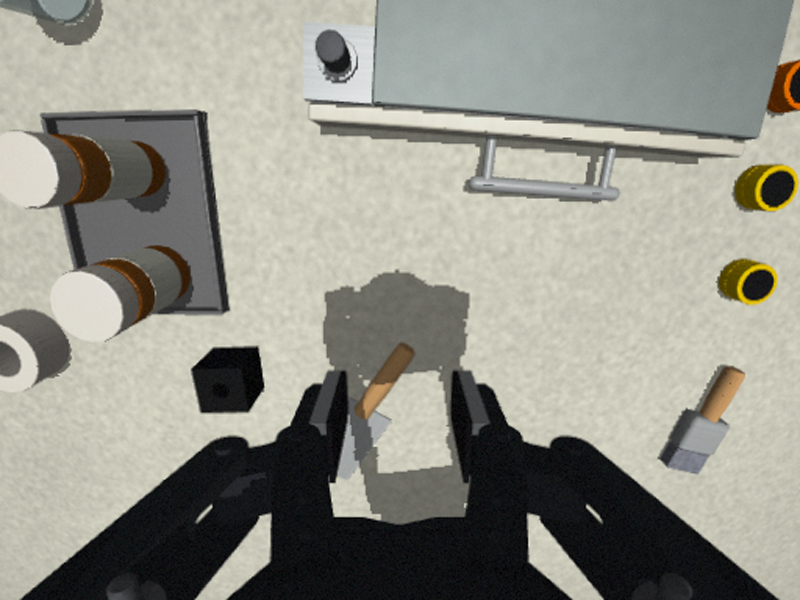

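```bash
python3 - <<'E'
from h import *
im=cv2.imread("pics/w9.png"); g=cv2.cvtColor(im,cv2.COLOR_BGR2GRAY)
for r in range(24,90,3): print(r,' '.join(f"{int(v):3d}" for v in g[r,304:374:3]))
c=calibration("wrist")
a=np.linspace(0,2*np.pi,8,endpoint=False)
for z,r in((.095,.009),(.065,.013)):
    print((proj("wrist",[[.654+r*np.cos(t),.1413+r*np.sin(t),z] for t in a],c)/.64).round().tolist())
E
```

```text
24 194 193 194 196 196 196 198 198 200 200 203 201 201 205 202 198 200 196 192 193 199 198 198 199
27 197 198 199 201 201 199 200 203 203 205 204 205 203 205 205 206 206 206 207 208 209 207 209 218
30 197 199 202 202 201 204 197 154 110 124 139 203 204 207 205 208 210 209 211 212 212 213 217 225
33 196 196 195 197 198 185  92  88  88  91  95  91 202 209 211 210 212 213 214 215 214 215 215 223
36 201 205 207 208 199  90  89  89  89  91  96  94  86 199 205 207 208 209 209 211 210 213 215 201
39 198 200 202 203 156  89  90  92  93  98  96  98  94  94 201 215 217 217 219 217 217 215 218 199
42 204 204 204 202  93  90  89  90  98  98  97  96  97  71 201 186 214 215 217 218 219 220 220 199
45 205 206 209 205  80  88  89  92  98  99 101  99 101  75 133 214 193 215 217 215 215 215 218 187
48 206 208 210 208  75  87  89  94  96  99  99 100 102  74  36 217 215 219 219 220 220 220 220 169
51 200 204 205 204 133  86  91  93  96 100  98 101 101  67  16 180 223 167 222 222 223 224 224 176
54 200 202 203 206 169  78  90  96  95  96 100 101  95  44  22  90 222 209 214 217 219 220 221 149
57 209 210 
[... 619 characters left out ...]
04  88  92  90  87  78 214 170  77 221 221 221 220 222 225 141
78 206 209 208 209 207 209 208 153  77 155 111  81 200 194 106  91 211 221 221 222 223 224 227 141
81 206 208 211 210 212 212 212 207 204 144  75  63  82  71 109 212 219 219 219 221 220 220 224 137
84 206 209 209 210 212 212 213 213 215 210 206 209 208 212 214 219 218 221 220 221 222 222 227 130
87 209 210 210 211 213 212 214 213 214 214 216 217 218 219 219 219 221 220 221 222 224 222 226 129
[[330.0, 30.0], [319.0, 36.0], [315.0, 48.0], [320.0, 60.0], [331.0, 65.0], [342.0, 60.0], [346.0, 48.0], [341.0, 35.0]]
[[337.0, 38.0], [323.0, 45.0], [318.0, 61.0], [324.0, 76.0], [339.0, 83.0], [352.0, 76.0], [358.0, 61.0], [352.0, 45.0]]
```

```bash
python3 -c "
from workcell import *
print(finish_job())"
```

```text
the job is handed in; nothing more can be done
None
```

I handed the job in: both jars stand in the grey tray, all three steel cups present are upright in the drawer, the drawer is pushed to its stop, and the lock pin is fully home with its flange on the ear.

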